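# Hang the seedling trowel on the empty branch of the tool tree

## Robot

A 6-joint arm with a two-finger parallel gripper is mounted at the origin on the work surface. World frame = base frame: x ahead of the robot, y to its left, z up, the work surface at z = 0. Lengths are in mm, angles in rad, forces in N, time in s.
With the tool pointing down it reaches from about 400 to 825 mm from the base axis. Payload 7 kg.
Tool frame: the origin (TCP) lies at the very end of the fingers, on their centre line; the grasp point (between the pads) lies 19 mm behind it (env.hold_point_z is the distance from the TCP to the grasp point, in mm); z points along the fingers, y is the line along which they close (so a half turn about z gives the same grasp; the last joint's range is limited). The gripper opens to 85 mm and grips with 20 to 120 N. Pads are 22 mm wide; open, the fingers measure 114 mm over their backs; the gripper's body (76 mm by 85 mm) begins 54 mm behind the grasp point. The pads swing forward as they close: fully open they stand 13 mm farther back than shut.
Start: joints at [1.458, 0.359, 0.012, 0, -1.224, -0.288], TCP at [263.361, 621.479, 205.402] pointing down, gripper open.
Joint ranges: [-3.07, 3.07], [-1.43, 2.12], [-1.02, 1.25], [-3.03, 1.67], [-3.05, -0], [-3.03, 3.03]. Speed limits (rad/s): [2.39, 2.39, 3.01, 3.14, 3.14, 3.14].

## Interface

Orientations are given as a unit quaternion [x, y, z, w].
In Python, from workcell import env gives the robot as it stands.
- The arm moves only by the shell command python3 -m crank 'ROWS' [OPENING] [FORCE]. ROWS is JSON, a list of rows, each a list of 6 numbers: the shift along the tool's x, y, z in cm, then the turn, a rotation vector about the tool's x, y, z in rad. A call has 1 to 10 rows; each row shifts and turns the commanded pose from where the row before left it, along the tool's axes as they then stand; what a row does not reach is not made up. A row lasts 1/8 s, in which the tool goes at most 62.5 mm and 10.7 degrees, less where a joint would pass 70% of its speed; a pose out of reach is approached as far as the arm can. A call is refused whole if a number of a shift passes 6.25 or a number of a turn 0.188, either way. A call with a gripper value outside its range is refused whole. OPENING is the finger opening in cm, from 0 to 8.54, set as the call begins (- or left out, the last holds). The fingers move at their own pace and stop on an object; FORCE is the grip in N (left out, the last holds). Time passes only in rows, so rows that do not move let the fingers close. It gives the time, the measured TCP pose, the force, the opening and the grip force at its end, in the units of the state.
- env.get_state(): the state, without advancing time (a new reading comes with each control period).
- env.camera(name): name is "side" or "top"; returns a dict with "img" (480x640x3 uint8, blue, green, red), "z_map" (480x640 float32, mm along the optical axis (not along the pixel's ray), 0 where there is no reading), "fx", "fy", "cx", "cy" (pixels), "cam_to_world" (4x4, takes a point from camera to world coordinates). Camera axes: x right, y down, z forward; pixel columns grow to the right and rows downward; lengths in mm; the calibration is good to about 2 mm. A picture is of the moment at which its call begins.
- env.finish_job(): hands the job in; it is judged then, once.
Trained networks look in a picture, given as the dict that the camera call returned (one of the last four; its "shot" number tells which), for a name from the list of things; names that differ only in an ending like _2 or _b are one class to them, and where a whole thing is asked for, a point or a joint stands for the part that bears it (a point fixed in the world has none). Each returns a list of dicts, best first, with "conf" (0 to 1); they miss things now and then, are a little off and sometimes report something else, mostly with a low value. They report only what shows in the picture. A call takes as long as a camera call. They do not tell look-alikes from the thing itself.
- env.boxes_of(picture, thing): "pixel" ([column, row] in pixels, amid what is visible of it).
The state is a dict: "time_s": time; "q": joint angles; "qd": joint speeds; "joint_efforts": joint torques, N m; "ee_pos": TCP position; "eef_rot": TCP orientation; "wrist_force": force on the tool from outside, world axes, zero at the start; "ft_torque": the same for the moment, N m; "finger_gap": finger opening in mm; "grip_force": force on a finger pad.
Only numpy, scipy, OpenCV 4.12 (cv2) and the standard library are available. Lean on these libraries where they do the work, as an engineer would, in place of code of your own. Each camera call takes 0.05 s, during which the arm holds its last target. There are 200 camera calls.

## Task

Turn the tool tree until its one empty branch points towards the seedling tray on your right, then pick up the green-handled trowel lying on the bench and hang it by its eye on that branch, right down in the bend, so that it hangs there freely, still facing the seedling tray, ready for pricking out. Keep the other three tools hanging on their branches, and do not shift or tip the two pots and the jar standing nearby.

Things in the scene. Friction and masses are not known exactly. Their poses are not given: they have to be found in the camera images.
- tree: Fixed round wooden base of the tool tree, 176 mm across, 22 mm high; origin at the centre of its underside. On it turns, about the vertical axis, a 120 mm disc with a 22 mm green post, a knob on top and 4 equal wire branches 90 degrees apart; 3 carry tools. It turns nearly two turns either way, stays where left (friction 0.08 N m): 1 N sideways on a branch tip turns it.
- knob (a point): Centre of the round dark wooden knob topping the tree, on the turning axis, 331 mm above the bench: 36 mm in diameter, gripping side 26 mm high, top 18 mm above this point. Turns with the tree: its x axis is level and points outward along the empty branch, z up, so its yaw is the way the empty branch points.
- branch_tip (a point): Where the centre of the 12 mm black ball at the free end of the empty branch would be if its wire were true: 85 mm from the tree's axis, 278 mm above the bench. The real wire has been knocked out of true at its bend, up or down by an unknown amount, so the real ball is up to 9 mm lower or 7 mm higher than this point: find it by touch or by eye. It is not out of true sideways. Axes as for knob.
- branch_bend (a point): Bend of the empty branch, on the centre line of its 7 mm wire, 28 mm from the tree's axis, 245 mm above the bench. From the post the wire slopes down to this bend, then rises outward, straight, at nominally 30 degrees above level (see branch_tip) for 66 mm to the ball. An eye pushed over the ball slides down into the bend and rests there, its centre 4 mm below this point. Axes as for knob.
- trowel_eye (a point): Centre of the trowel's hanging eye, at the end of its handle: black ring 16 mm inside, 28 mm outside, 6 mm thick. Its hole runs along this z axis (up as the trowel lies, 8 mm over the bench); x points along the trowel from blade to eye. It passes the ball (2 mm free all round) and slides down the wire only with the hole within about 25 degrees of the rising wire's line, so tilt the trowel.
- trowel_handle (a point): Middle of the trowel's green handle, 60.5 mm from the eye's centre towards the blade; axes as for trowel_eye. The handle is 95 mm long, 22 wide, 16 thick, lying flat (middle 8 mm up). Trowel 210 mm overall, about 100 g; steel blade 27 mm wide, from 130 to 195 mm from the eye. Balance point about 22 mm from here towards the blade.
- fork_eye (a point): Centre of the eye of the blue-handled hand fork, on the branch a quarter turn counter-clockwise (from above) from the empty one. Its ring is like the trowel's, 28 mm from the tree's axis; the tool reaches 195 mm down from here. It hangs loose: it swings and can be knocked off.
- dibber_eye (a point): Centre of the eye of the wooden dibber, on the branch opposite the empty one. Its ring is like the trowel's, 28 mm from the tree's axis; the tool reaches 195 mm down from here. It hangs loose: it swings and can be knocked off.
- widger_eye (a point): Centre of the eye of the red-handled widger (narrow transplanter), on the branch a quarter turn clockwise (from above) from the empty one. Its ring is like the trowel's, 28 mm from the tree's axis; the tool reaches 195 mm down from here. It hangs loose: it swings and can be knocked off.
- pot_black: Bystander: black plastic pot with soil, 90 mm across the rim, 88 mm high; origin at the centre of its underside, z up. Not to be shifted or tipped.
- pot_green: Bystander: green plastic pot with soil, 90 mm across the rim, 88 mm high; origin at the centre of its underside, z up. Not to be shifted or tipped.
- seed_jar: Bystander: brown glass seed jar with a steel lid, 60 mm across, 85 mm high; origin at the centre of its underside, z up. Not to be shifted or tipped.
- tray_edge (a point): Middle of the rim of the long side, nearest the tree, of the fixed black seedling tray (540 x 290 mm, 58 mm high, green seedlings to 100 mm) on the right of the bench; 50 mm above the bench. The empty branch, seen from above, must point towards here.
Not all that is in view belongs to the job. What is shaped like the part that bears trowel_eye but orange or turquoise is not meant.

How it is judged:
By the outcome, as a careful person would: the job done as asked, in the order asked, and still so for the second after the job is handed in, with the robot touching nothing.
It also fails if it takes over 61 s, if anything falls off the work surface, if the arm or the gripper's body presses on something with over 40 N, if the wrist force passes 120 N, or if a joint passes its speed limit or range.

## Working session

There is one attempt and no reset: what is moved stays moved. The work goes in short steps, Python scripts to look and compute and a shell command to move; the robot and the scene stay as the last step left them, time stands still between calls to the robot, and variables do not carry over. Pictures are saved under pics/ and viewed, at most 11 in all, crops included, and the job is handed in when it is done.

```bash
ls; mkdir -p pics; cat > h.py <<'E'
import numpy as np, cv2
from scipy.spatial.transform import Rotation as R
from workcell import env
def P(c,u,v,r=1):
    u=int(round(u));v=int(round(v))
    w=c["z_map"][max(v-r,0):v+r+1,max(u-r,0):u+r+1];w=w[w>0]
    if not len(w): return None
    z=np.median(w)
    return (c["cam_to_world"]@[(u-c["cx"])*z/c["fx"],(v-c["cy"])*z/c["fy"],z,1])[:3]
def cloud(c):
    v,u=np.mgrid[:480,:640];z=c["z_map"]
    p=np.stack([(u-c["cx"])*z/c["fx"],(v-c["cy"])*z/c["fy"],z,np.ones_like(z)],-1)@np.asarray(c["cam_to_world"]).T
    p=p[...,:3];p[z==0]=np.nan;return p
def proj(c,p):
    q=np.linalg.inv(c["cam_to_world"])@[*p,1];return [c["fx"]*q[0]/q[2]+c["cx"],c["fy"]*q[1]/q[2]+c["cy"]]
E
python3 - <<'E'
from h import *
np.set_printoptions(precision=1,suppress=True)
for n in("side","top"):
    c=env.camera(n);cv2.imwrite(f"pics/{n}0.png",c["img"]);print(n,c["fx"],np.array(c["cam_to_world"]))
    for t in "tree knob branch_tip branch_bend trowel_eye trowel_handle fork_eye dibber_eye widger_eye pot_black pot_green seed_jar tray_edge".split():
        for d in env.boxes_of(c,t)[:3]: print(t,round(d["conf"],2),np.array(d["pixel"]),P(c,*d["pixel"]))
E
```

```text
pics
side 440.4662076085131 [[ -1.   -0.2   0.2 267.5]
 [ -0.3   0.6  -0.7 753.1]
 [ -0.   -0.8  -0.7 924.6]
 [  0.    0.    0.    1. ]]
tree 0.71 [281.8 314.3] [575.7  77.3  37.3]
tree 0.48 [346.7 242.2] [ 488.5 -272.8   11.5]
tree 0.17 [296.6 275.1] [535.7  57.6 172.2]
knob 0.71 [287.8 299.7] [548.2  95.2 119.6]
branch_tip 0.83 [280.5 300. ] [599.   30.4  33. ]
branch_bend 0.78 [283.9 305.3] [568.3  76.2  73.6]
branch_bend 0.25 [289.3 226.8] [544.8  65.6 324.5]
trowel_eye 0.86 [406.5 240.6] [ 311.  -326.7   13.4]
trowel_eye 0.67 [346.3 241.6] [ 491.1 -270.1   13.1]
trowel_handle 0.71 [402.6 245.9] [ 316.9 -307.5    7.2]
trowel_handle 0.62 [346.5 243.5] [ 488.9 -261.1   12.9]
fork_eye 0.79 [275.7 281.6] [575.8  93.4 172.3]
dibber_eye 0.84 [289.2 286.6] [542.1  97.4 169.4]
pot_black 0.7 [258.3 249.5] [ 718.9 -111.8   59.7]
pot_green 0.86 [295.8 433.1] [435.8 372.3  60.7]
seed_jar 0.55 [291.1 228.5] [ 663.5 -244.8   51. ]
seed_jar 0.52 [290.7 283.6] [538.2  93.3 176.5]
tray_edge 0.81 [378.9 180.8] [ 447.6 -577.8   54.6]
top 594.6950190761348 [[  -0.    -1.     0.2  259.1]
 [  -1.     
[... 287 characters left out ...]
213.2] [555.1  65.3 142. ]
trowel_eye 0.98 [216.1 327.1] [285.  201.2  14.5]
trowel_eye 0.97 [421.3 308.4] [ 324.9 -327.2   15.4]
trowel_eye 0.77 [408.9 241.1] [ 500.4 -303.9   15.8]
trowel_handle 0.73 [414.5 307. ] [ 327.9 -310.2   10. ]
trowel_handle 0.71 [214.  326.2] [287.5 205.6  18.9]
trowel_handle 0.66 [407.  236.6] [ 511.1 -299.    16.2]
fork_eye 0.62 [335.5 156.1] [ 721.3 -114.4   64. ]
dibber_eye 0.5 [258.2 215.2] [541.4  78.2 186.1]
widger_eye 0.62 [270.2 214.7] [535.4  47.9 213. ]
pot_black 0.7 [336.1 156.7] [ 718.5 -114.3   64.3]
pot_green 0.79 [144.1 269.2] [431.7 377.5  62.1]
seed_jar 0.84 [389.1 166.4] [ 685.3 -249.3   87.5]
tray_edge 0.93 [536.  252.9] [ 457.5 -620.2   60. ]
```

View pics/side0.png

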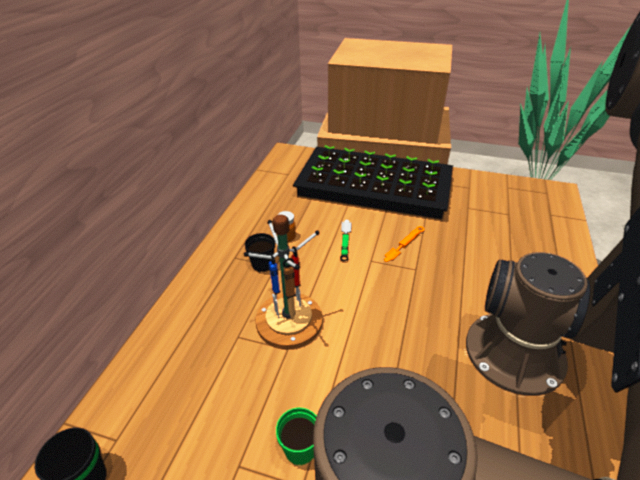

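View pics/top0.png

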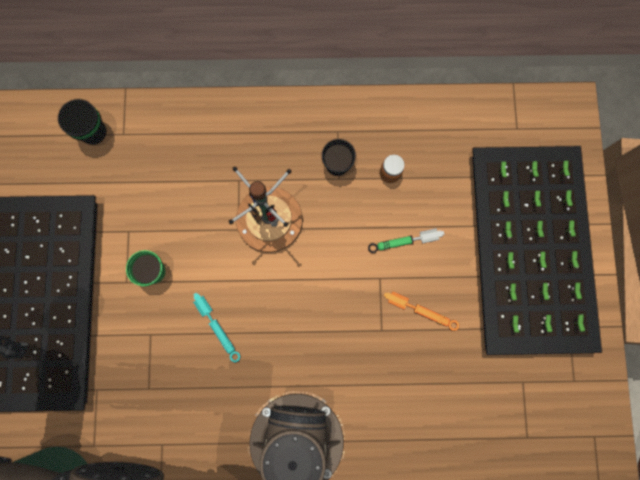

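The top view shows the green trowel with its eye at (373,247) and blade at (440,237). The tree is at about (268,218), the knob at (258,188), and the tips at (290,171), (235,169), (231,221) and (285,223). I'll zoom in on the tree.

```bash
python3 - <<'E'
from h import *
np.set_printoptions(precision=1,suppress=True)
a=cv2.imread("pics/side0.png")[205:355,235:335];b=cv2.imread("pics/top0.png")[150:285,210:320]
a=cv2.resize(a,None,fx=4,fy=4,interpolation=cv2.INTER_CUBIC);b=cv2.resize(b,(400,491),interpolation=cv2.INTER_CUBIC)
o=np.zeros((600,800,3),np.uint8);o[:600,:400]=a;o[:491,400:]=b;cv2.imwrite("pics/z0.png",o)
c=env.camera("top");p=cloud(c)
for u,v in[(290,171),(235,169),(231,221),(285,223),(258,188),(374,247),(440,237),(408,242)]: print(u,v,P(c,u,v),np.nanmax(p[v-3:v+4,u-3:u+4,2]))
m=(abs(p[...,0]-540)<150)&(abs(p[...,1]-70)<150)&(p[...,2]>335);print("knobtop",m.sum(),np.nanmean(p[m],0),np.nanmax(p[m],0))
hsv=cv2.cvtColor(c["img"],cv2.COLOR_BGR2HSV)
g=(hsv[...,0]>45)&(hsv[...,0]<75)&(hsv[...,1]>120)&(abs(p[...,0]-480)<70)&(abs(p[...,1]+270)<80)&(p[...,2]>3)
q=p[g];print(g.sum(),q.mean(0),np.linalg.svd(q-q.mean(0))[2][0])
t=(p[...,2]>5)&(abs(p[...,0]-480)<60)&(abs(p[...,1]+270)<140)
q=p[t];d=q-q.mean(0);ax=np.linalg.svd(d[:,:2])[2][0];s=d[:,:2]@ax;print(t.sum(),q.mean(0),ax,q[s.argmin()],q[s.argmax()])
# base disc rim
E
```

```text
290 171 [620.8  -1.8 282. ] 286.4078310408984
235 169 [626.7 120.5 283.6] 291.479879407093
231 221 [508.6 128.  285. ] 287.3508630865497
285 223 [502.3   9.9 285.3] 289.22270928833655
258 188 [565.8  63.1 349.2] 355.0428447753138
374 247 [ 488.1 -212.7    0.1] 16.080448069553768
440 237 [ 511.9 -389.2    2.9] 14.687846419745256
408 242 [ 497.6 -301.    16.7] 25.7175756936158
knobtop 235 [563.9  64.5 348.2] [582.1  82.7 355.5]
168 [ 496.7 -268.3   16.5] [-0.2  1.  -0. ]
1019 [ 489.1 -275.5   10. ] [-0.  1.] [ 505.7 -409.5    5.8] [ 427.1 -131.     8.9]
```

View pics/z0.png

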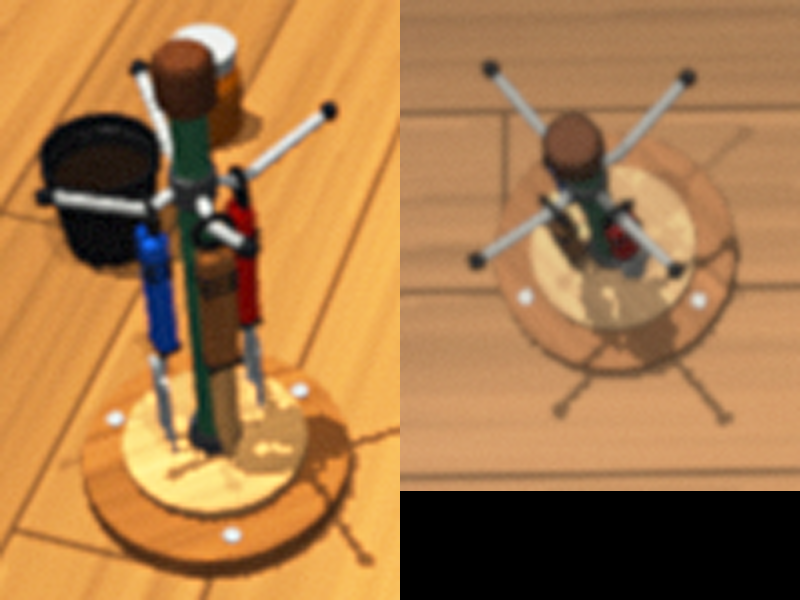

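Left to right in the zoom, the blue fork is on the upper-left branch, the dibber is lower left and the red widger is lower right. The empty branch points to the upper right, with its tip at (620.8,-1.8), so its yaw is about -49°.

```bash
python3 - <<'E'
from h import *
np.set_printoptions(precision=2,suppress=True)
print([a for a in dir(env) if a[0]!='_'],env.hold_point_z)
s=env.get_state();Rm=R.from_quat(s["eef_rot"]);print(s["ee_pos"],s["finger_gap"]);print(Rm.as_matrix())
for z in(385,): print("tool shift cm",Rm.inv().apply(np.array([564.5,64.5,z])-s["ee_pos"])/10)
c=env.camera("top");p=cloud(c)
m=(p[...,2]>42)&(p[...,2]<57)&(p[...,1]<-430)&(p[...,1]>-800)
hull=cv2.minAreaRect(p[m][:,:2].astype(np.float32));print(hull,cv2.boxPoints(hull))
# ball heights
for u,v in[(290,171),(235,169),(231,221),(285,223)]:
    w=p[v-5:v+6,u-5:u+6].reshape(-1,3);w=w[w[:,2]>262];print(len(w),w.mean(0),np.sort(w[:,2])[-8:])
E
```

```text
['Unreachable', 'boxes_of', 'camera', 'finish_job', 'get_state', 'hold_point_z'] 18.700000000000003
[263.36 621.47 205.38] 85.72722109346367
[[ 0.92 -0.39 -0.  ]
 [-0.39 -0.92 -0.  ]
 [ 0.    0.   -1.  ]]
tool shift cm [ 49.46  39.53 -17.96]
((476.8564758300781, -622.465087890625), (541.310302734375, 293.8135681152344), 0.00971259269863367) [[ 206.18 -475.6 ]
 [ 206.23 -769.42]
 [ 747.54 -769.33]
 [ 747.49 -475.51]]
33 [619.66   3.12 279.5 ] [283.1  283.59 284.28 285.18 285.54 285.6  288.42 289.07]
40 [625.86 118.1  279.11] [282.56 283.3  283.56 283.68 285.52 286.39 287.87 292.23]
34 [511.47 125.65 280.88] [285.47 286.15 286.32 286.44 286.73 287.06 287.7  288.  ]
42 [505.64  12.42 280.37] [284.88 285.42 286.35 287.02 287.1  287.42 287.61 290.35]
```

```bash
python3 -m crank '[[3,2.4,-3.6,0,0,0],[4,3.2,-3.6,0,0,0],[4,3.2,-3.6,0,0,0],[4,3.2,-3.6,0,0,0],[4,3.2,-3.6,0,0,0],[4,3.2,0,0,0,0],[4,3.2,0,0,0,0],[4,3.2,0,0,0,0],[4,3.2,0,0,0,0],[4,3.2,0,0,0,0]]' 7; python3 - <<'E'
from h import *
s=env.get_state();Rm=R.from_quat(s["eef_rot"]);print(s["ee_pos"],s["q"]);print("tool shift cm",Rm.inv().apply(np.array([564.5,64.5,385])-s["ee_pos"])/10)
E
```

```text
time_s: 2.75
ee_pos: [501.0, 180.8, 385.5]
eef_rot: [0.98, -0.199, 0.0, -0.0]
wrist_force: [2.3, 0.4, -0.0]
finger_gap: 69.8
grip_force: 0.0
[501.04628598 180.79433899 385.50478359] [ 7.14662890e-01  5.52872296e-02  2.33982685e-02  2.65128068e-05
 -1.53809336e+00  4.55579412e-01]
tool shift cm [10.37772681  8.23471016  0.04851867]
```

```bash
python3 -m crank '[[3.5,2.8,0,0,0,0],[3.5,2.7,0,0,0,0],[3.4,2.7,0,0,0,0],[0,0,0,0,0,0],[0,0,0,0,0,0]]' 7; python3 - <<'E'
from h import *
np.set_printoptions(precision=1,suppress=True)
s=env.get_state();print(s["q"])
c=env.camera("side");p=cloud(c);cv2.imwrite("pics/k.png",cv2.resize(c["img"][170:350,200:400],None,fx=3,fy=3,interpolation=cv2.INTER_CUBIC))
E
```

```text
time_s: 3.38
ee_pos: [564.2, 66.2, 385.1]
eef_rot: [0.98, -0.199, -0.0, -0.0]
wrist_force: [0.5, 0.1, -0.7]
finger_gap: 69.8
grip_force: 0.0
[ 0.5  0.1  0.1 -0.  -1.5  0.7]
```

View pics/k.png

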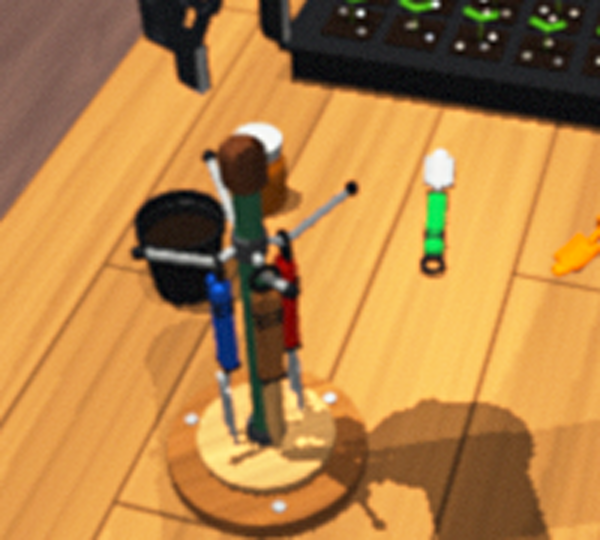

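```bash
python3 - <<'E'
from h import *
np.set_printoptions(precision=1,suppress=True)
c=env.camera("side");p=cloud(c)
for n,q in dict(tcp=(564.2,66.2,385),knob=(564.5,64.5,349)).items():
    u,v=proj(c,q);print(n,u,v,(u-200)*3,(v-170)*3)
f=(p[...,2]>375)&(p[...,2]<402)&(abs(p[...,0]-564)<90)&(abs(p[...,1]-65)<90);print("fingertips",f.sum(),p[f].min(0),p[f].max(0),p[f].mean(0))
k=(p[...,2]>338)&(p[...,2]<352)&(abs(p[...,0]-564)<60)&(abs(p[...,1]-65)<60);print("knob",k.sum(),p[k].min(0),p[k].max(0),p[k].mean(0))
E
```

```text
tcp 278.57896748666695 202.983688657093 235.73690246000086 98.95106597127904
knob 279.8682415391776 216.1840587220776 239.60472461753272 138.55217616623278Traceback (most recent call last):
  File "<stdin>", line 6, in <module>
    return umr_minimum(a, axis, None, out, keepdims, initial, where)
ValueError: zero-size array to reduction operation minimum which has no identity
```

```bash
python3 -m crank '[[0.1,0.14,1.8,0,0,0],[0,0,1.8,0,0,0],[0,0,1.8,0,0,0],[0,0,1.8,0,0,0],[0,0,0,0,0,0]]' 7;  python3 -m crank '[[0,0,0,0,0,0],[0,0,0,0,0,0],[0,0,0,0,0,0],[0,0,0,0,0,0]]' 3 30
```

```text
time_s: 4.1
ee_pos: [563.7, 65.4, 312.2]
eef_rot: [0.98, -0.198, -0.001, 0.0]
wrist_force: [0.2, -0.2, 0.6]
finger_gap: 69.9
grip_force: 0.0
time_s: 4.6
ee_pos: [565.9, 66.5, 314.8]
eef_rot: [0.98, -0.199, 0.002, -0.002]
wrist_force: [-0.4, 6.3, 4.0]
finger_gap: 32.9
grip_force: 29.5
```

```bash
python3 -m crank '[[0,0,0,0,0,0.15],[0,0,0,0,0,0.15],[0,0,0,0,0,0.15],[0,0,0,0,0,0.15],[0,0,0,0,0,0.15],[0,0,0,0,0,0.12],[0,0,0,0,0,0],[0,0,0,0,0,0]]'; python3 -m crank '[[0,0,0,0,0,0],[0,0,0,0,0,0],[0,0,0,0,0,0]]' 7; python3 -m crank '[[0,0,-2,0,0,0],[0,0,-2,0,0,0],[0,0,-3,0,0,0],[0,0,-3,0,0,0],[0,0,0,0,0,0]]'
cat > tree.py <<'E'
from h import *
np.set_printoptions(precision=1,suppress=True)
C=np.array([564.5,64.5])
def tips():
    c=env.camera("top");p=cloud(c);d=p[...,:2]-C;r=np.hypot(d[...,0],d[...,1])
    m=(r>76)&(r<96)&(p[...,2]>262)&(p[...,2]<296)
    n,l,st,ce=cv2.connectedComponentsWithStats(m.astype(np.uint8))
    for i in range(1,n):
        if st[i,4]>4:
            w=p[l==i];q=w.mean(0);print(st[i,4],ce[i],q,"yaw",np.degrees(np.arctan2(q[1]-C[1],q[0]-C[0])),"zmax",np.percentile(w[:,2],90))
    return c
E
python3 - <<'E'
from tree import *
c=tips();cv2.imwrite("pics/t1.png",cv2.resize(c["img"][130:330,180:460],(800,571)))
print(env.get_state()["q"])
E
```

```text
time_s: 5.6
ee_pos: [565.7, 66.4, 314.8]
eef_rot: [0.805, -0.593, 0.001, -0.002]
wrist_force: [-0.3, 6.3, 4.3]
finger_gap: 33.4
grip_force: 29.6
time_s: 5.98
ee_pos: [564.6, 64.4, 313.1]
eef_rot: [0.805, -0.594, 0.0, 0.0]
wrist_force: [0.0, -0.1, 0.3]
finger_gap: 70.1
grip_force: 0.0
time_s: 6.6
ee_pos: [565.5, 64.5, 415.7]
eef_rot: [0.805, -0.594, 0.001, -0.002]
wrist_force: [0.4, 0.0, -0.4]
finger_gap: 70.3
grip_force: 0.0
6 [267.5 160.5] [646.5  48.5 279.7] yaw -11.041476632027447 zmax 283.9926109665663
31 [222.8 190.5] [578.3 147.3 281.8] yaw 80.56156982024159 zmax 286.5384581585806
26 [297.8 201. ] [552.2 -18.5 281. ] yaw -98.4247722760991 zmax 284.38926226761987
25 [254.  232.8] [482.2  77.7 282.5] yaw 170.86008377685596 zmax 285.5632060089812
[ 0.5  0.1  0.2  0.  -1.6 -0.2]
```

View pics/t1.png

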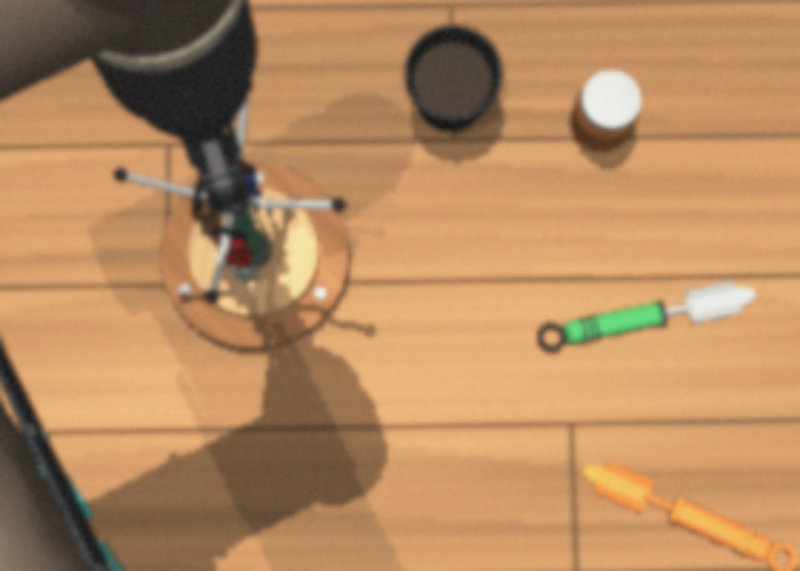

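The empty branch now points at about -99°, and the tray is at -99.2°. The trowel's ring is at crop (551,337) and its blade tip at (755,295). Next I'll compute the trowel pose and triangulate the balls.

```bash
cat > tri.py <<'E'
from h import *
def ray(c,u,v):
    M=np.asarray(c["cam_to_world"]);d=M[:3,:3]@[(u-c["cx"])/c["fx"],(v-c["cy"])/c["fy"],1];return M[:3,3],d/np.linalg.norm(d)
def onz(c,u,v,z):
    o,d=ray(c,u,v);return o+d*(z-o[2])/d[2]
def tri(*ru):
    A=np.zeros((3,3));b=np.zeros(3)
    for o,d in ru:
        m=np.eye(3)-np.outer(d,d);A+=m;b+=m@o
    x=np.linalg.solve(A,b);return x,[np.linalg.norm((np.eye(3)-np.outer(d,d))@(x-o)) for o,d in ru]
def dark(c,u,v,r=5):
    "weighted centroid of dark blob near u,v"
    u0,v0=int(round(u)),int(round(v));g=c["img"][v0-r:v0+r+1,u0-r:u0+r+1].max(-1).astype(float)
    w=np.clip(90-g,0,None);y,x=np.mgrid[-r:r+1,-r:r+1]
    return (u0+(w*x).sum()/w.sum(),v0+(w*y).sum()/w.sum(),w.sum())
def balls(yaw,C=(564.5,64.5)):
    T,S=env.camera("top"),env.camera("side")
    for k,n in enumerate(["empty","fork","dibber","widger"]):
        a=np.radians(yaw+90*k);q=np.array([C[0]+85*np.cos(a),C[1]+85*np.sin(a),278]);rr=[];px=[]
        for c in(T,S):
            u,v=proj(c,q)
            for _ in range(3): u,v,w=dark(c,u,v,4)
            px+=[round(u,1),round(v,1),round(w)];rr.append(ray(c,u,v))
        x,e=tri(*rr);print(n,px,x,"err",np.array(e),"r",np.hypot(x[0]-C[0],x[1]-C[1]),"yaw",np.degrees(np.arctan2(x[1]-C[1],x[0]-C[0]))-90*k)
    return T,S
E
python3 - <<'E'
from tri import *
np.set_printoptions(precision=1,suppress=True)
T,S=balls(-99.2)
for c,n in((T,"top"),(S,"side")):
    hsv=cv2.cvtColor(c["img"],cv2.COLOR_BGR2HSV);p=cloud(c)
    g=(hsv[...,0]>45)&(hsv[...,0]<80)&(hsv[...,1]>120)&(abs(p[...,0]-490)<60)&(abs(p[...,1]+270)<80)
    v,u=np.nonzero(g);q=np.array([onz(c,a,b,12) for a,b in zip(u,v)]);m=q.mean(0);ax=np.linalg.svd((q-m)[:,:2])[2][0];s=(q-m)[:,:2]@ax
    print(n,len(q),m,ax,np.degrees(np.arctan2(ax[1],ax[0])),s.min(),s.max(), "mid",m[:2]+ax*(s.min()+s.max())/2)
u,v=372.9,248
for _ in range(3): u,v,w=dark(T,u,v,6)
print("eye top",u,v,onz(T,u,v,10))
for d in env.boxes_of(S,"trowel_eye"): print(d,onz(S,*d["pixel"],10))
s=env.get_state();print(s["ee_pos"],R.from_quat(s["eef_rot"]).as_matrix())
E
```

```text
empty [np.float64(298.0), np.float64(201.4), 219, np.float64(300.0), np.float64(221.2), 218] [551.3 -19.  275.2] err [1.4 1.4] r 84.53776489378517 yaw -99.01472904118923
fork [np.float64(262.4), np.float64(159.8), 3676, np.float64(250.4), np.float64(236.7), 1771] [647.8  60.  269.4] err [3.5 3.5] r 83.43336917368478 yaw -93.08745342454694
dibber [np.float64(221.8), np.float64(190.8), 176, np.float64(261.5), np.float64(265.0), 5127] [578.4 149.9 279.9] err [0.3 0.3] r 86.49140855633816 yaw -99.2455535230003
widger [np.float64(253.6), np.float64(233.4), 344, np.float64(316.3), np.float64(253.6), 532] [480.9  79.3 275.4] err [1.2 1.2] r 84.95231191152467 yaw -100.05641026806461
top 166 [ 497.1 -268.4   12. ] [ 0.2 -1. ] -78.82988398750803 -47.67992131218079 40.66572670533133 mid [ 496.4 -265. ]
side 122 [ 493.4 -262.    12. ] [-0.2  1. ] 101.5086005200701 -48.15252211718186 47.95202957943437 mid [ 493.4 -262.1]
eye top 376.4583333333333 246.79166666666666 [ 487.1 -218.2   10. ]
{'pixel': [405.7, 241.3], 'conf': 0.88} [ 311.8 -328.9   10. ]
{'pixel': [345.3, 242.3], 'conf': 0.86} [ 493.6 -271.6   10. ]
{'pixel': [380.7, 396.0], 'conf': 0.8} [290.3 216.2  10. ]
{'pixel': [286.4, 315.6], 'conf': 0.45} [572.1  58.4  10. ]
[564.3  64.5 412.1] [[ 0.3 -1.  -0. ]
 [-1.  -0.3 -0. ]
 [-0.   0.  -1. ]]
```

```bash
python3 -m crank '[[4.4,2.35,0,0,0,0],[4.4,2.35,0,0,0,0],[4.4,2.35,0,0,0,0],[4.4,2.35,3,0,0,0],[4.4,2.35,3.5,0,0,0],[4.4,2.35,3.5,0,0,0],[4.3,2.4,3.5,0,0,0],[0,0,5,0,0,0.12],[0,0,5,0,0,0],[0,0,5,0,0,0]]' 5; python3 -m crank '[[0,0,0,0,0,0],[0,0,0,0,0,0]]'; python3 - <<'E'
from tri import *
np.set_printoptions(precision=2,suppress=True)
s=env.get_state();Rm=R.from_quat(s["eef_rot"]);print(s["q"],Rm.as_matrix()[:,0],Rm.inv().apply(np.array([497.8,-278,60])-s["ee_pos"])/10)
T,S=balls(-99.2)
for c in(T,S):
    for d in env.boxes_of(c,"trowel_handle")[:3]:print(d["conf"],onz(c,*d["pixel"],12))
a=cv2.resize(T["img"][190:290,340:480],(560,400));b=cv2.resize(S["img"][170:290,300:440],(560,480))[:, :240]
o=np.zeros((480,800,3),np.uint8);o[:400,:560]=a;o[:,560:]=cv2.resize(S["img"][190:270,325:365],(240,480));cv2.imwrite("pics/g.png",o)
E
```

```text
time_s: 8.05
ee_pos: [496.8, -277.6, 125.9]
eef_rot: [0.768, -0.641, -0.0, 0.0]
wrist_force: [0.1, -0.4, -0.3]
finger_gap: 50.3
grip_force: 0.0
time_s: 8.3
ee_pos: [498.7, -277.9, 129.7]
eef_rot: [0.768, -0.64, 0.001, 0.0]
wrist_force: [0.3, 0.5, 0.1]
finger_gap: 49.6
grip_force: 0.0
[-0.17  0.25 -0.33  0.   -0.99  0.35] [ 0.18 -0.98  0.  ] [-0.02  0.09  6.97]
empty [np.float64(298.4), np.float64(200.2), 1095, np.float64(300.0), np.float64(221.2), 185] [552.91 -20.1  274.33] err [2.52 2.52] r 85.39475836948942 yaw -97.80182783432682
fork [np.float64(265.6), np.float64(159.3), 187, np.float64(250.4), np.float64(236.9), 1612] [651.3   53.32 262.37] err [3.24 3.24] r 87.51297414354467 yaw -97.33675789481154
dibber [np.float64(221.7), np.float64(190.8), 157, np.float64(260.6), np.float64(264.9), 5180] [579.3  150.24 279.74] err [1.2 1.2] r 87.00941405940868 yaw -99.79340120830666
widger [np.float64(253.4), np.float64(233.5), 197, np.float64(316.5), np.float64(253.7), 481] [480.38  79.59 275.48] err [1.34 1.34] r 85.46318778422261 yaw -100.16999108757597
0.75 [ 320.55 -334.12   12.  ]
0.74 [290.74 193.7   12.  ]
0.7 [ 500.24 -263.23   12.  ]
0.88 [284.62 212.13  12.  ]
0.76 [ 503.47 -281.95   12.  ]
0.75 [ 313.59 -306.77   12.  ]
```

View pics/g.png

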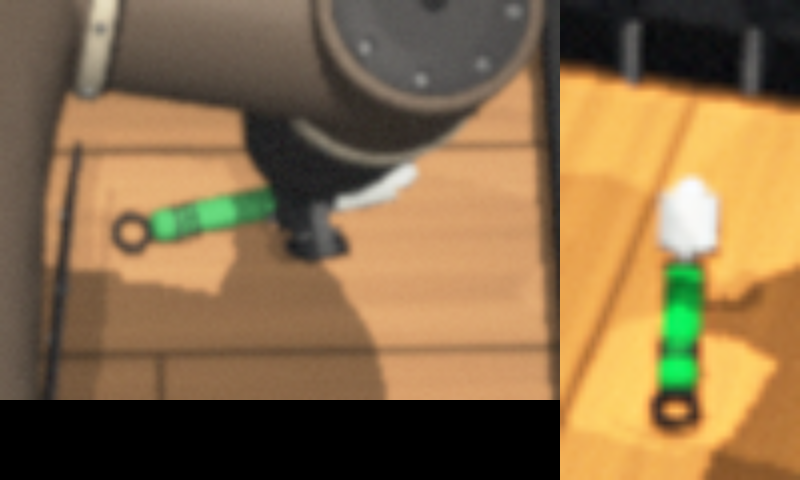

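```bash
python3 -m crank '[[0,0,3,0,0,0],[0,0,3,0,0,0],[0,0,3,0,0,0],[0,0,2,0,0,0],[0,0,1,0,0,0],[0,0,0,0,0,0],[0,0,0,0,0,0]]' 4; python3 -m crank '[[0,0,0.3,0,0,0],[0,0,0.2,0,0,0],[0,0,0,0,0,0]]' 3.2; python3 - <<'E'
from tri import *
c=env.camera("top");print(onz(c,373,248.2,8));c=env.camera("side");print(onz(c,344.5,258.3,8))
E
```

```text
time_s: 9.38
ee_pos: [498.6, -277.7, 9.3]
eef_rot: [0.768, -0.641, 0.001, -0.0]
wrist_force: [-0.3, -0.8, -0.3]
finger_gap: 40.3
grip_force: 0.0
time_s: 9.75
ee_pos: [497.7, -277.4, 3.1]
eef_rot: [0.768, -0.641, -0.0, 0.0]
wrist_force: [0.3, -0.1, 0.8]
finger_gap: 32.2
grip_force: 0.0
[ 483.76894407 -209.10320695    8.        ]
[ 478.62038746 -201.52598932    8.        ]
```

```bash
python3 -m crank '[[0,0,0.25,0,0,0],[0,0,0,0,0,0]]' 2.8; python3 -m crank '[[0,0,0,0,0,0],[0,0,0,0,0,0],[0,0,0,0,0,0],[0,0,0,0,0,0]]' 1 60
```

```text
time_s: 10.1
ee_pos: [497.6, -277.4, 0.4]
eef_rot: [0.768, -0.641, -0.0, 0.0]
wrist_force: [-1.0, -0.3, 0.5]
finger_gap: 28.1
grip_force: 0.0
time_s: 10.6
ee_pos: [497.8, -277.4, 0.7]
eef_rot: [0.768, -0.641, -0.0, -0.0]
wrist_force: [-0.4, 0.4, -0.5]
finger_gap: 9.8
grip_force: 0.0
```

```bash
python3 - <<'E'
from tri import *
T=env.camera("top");S=env.camera("side")
o=np.zeros((480,800,3),np.uint8);o[:400,:560]=cv2.resize(T["img"][190:290,340:480],(560,400));o[:,560:]=cv2.resize(S["img"][190:270,325:365],(240,480));cv2.imwrite("pics/g2.png",o)
E
```

```text
(no output)
```

View pics/g2.png

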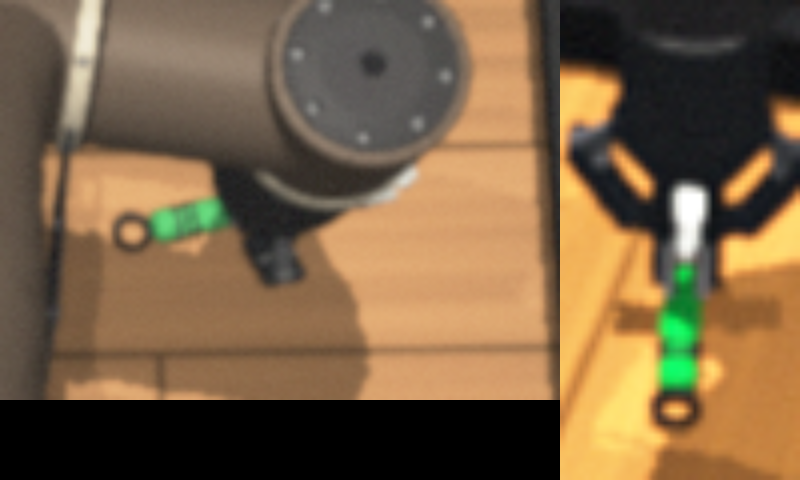

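```bash
python3 - <<'E'
from tri import *
np.set_printoptions(precision=1,suppress=True)
S=env.camera("side");p=cloud(S)
for z in(0,10,20,30): print(z,onz(S,346.7,237.5,z))
print("tcp px",proj(S,(497.8,-277.4,0.7)),proj(S,(497.8,-277.4,16)))
for v in range(226,262,2): print(v,[ (p[v,u].round(0).tolist(), S["img"][v,u].tolist()) for u in(342,346,350)])
E
```

```text
0 [ 497.5 -306.9    0. ]
10 [ 495.  -295.5   10. ]
20 [ 492.5 -284.    20. ]
30 [ 490.  -272.5   30. ]
tcp px [np.float64(344.38087165738597), np.float64(243.112755821299)] [np.float64(344.52412916598746), np.float64(239.46762078633358)]
226 [([505.0, -266.0, 78.0], [25, 24, 21]), ([514.0, -363.0, 0.0], [255, 255, 255]), ([480.0, -265.0, 84.0], [24, 20, 18])]
228 [([504.0, -266.0, 70.0], [25, 20, 17]), ([511.0, -353.0, -0.0], [245, 248, 248]), ([480.0, -268.0, 74.0], [23, 15, 14])]
230 [([504.0, -264.0, 64.0], [56, 52, 53]), ([509.0, -344.0, -1.0], [248, 251, 250]), ([479.0, -265.0, 69.0], [33, 31, 29])]
232 [([505.0, -271.0, 50.0], [83, 81, 79]), ([505.0, -328.0, 5.0], [203, 209, 211]), ([480.0, -273.0, 54.0], [57, 53, 58])]
234 [([505.0, -269.0, 44.0], [85, 81, 81]), ([500.0, -308.0, 13.0], [73, 157, 58]), ([481.0, -275.0, 44.0], [50, 50, 52])]
236 [([504.0, -266.0, 38.0], [86, 84, 86]), ([498.0, -296.0, 15.0], [56, 157, 19]), ([479.0, -267.0, 43.0], [47, 45, 45])]
238 [([503.0, -264.0, 32.0], [105, 138, 163]), ([495.0, -285.0, 17.0], [43, 116, 18]), ([487.0, -307.0, 1.0], [55, 75,
[... 678 characters left out ...]
), ([481.0, -229.0, 17.0], [91, 244, 22]), ([474.0, -253.0, -2.0], [103, 200, 255])]
252 [([491.0, -220.0, 15.0], [89, 240, 27]), ([479.0, -223.0, 15.0], [91, 242, 26]), ([471.0, -245.0, -2.0], [108, 211, 255])]
254 [([491.0, -219.0, 7.0], [56, 141, 45]), ([479.0, -222.0, 7.0], [56, 137, 39]), ([469.0, -234.0, -0.0], [75, 149, 230])]
256 [([489.0, -212.0, 6.0], [34, 43, 65]), ([477.0, -213.0, 8.0], [37, 40, 60]), ([467.0, -228.0, -3.0], [65, 130, 198])]
258 [([489.0, -212.0, -2.0], [70, 136, 204]), ([477.0, -216.0, -4.0], [57, 107, 170]), ([nan, nan, nan], [66, 130, 198])]
260 [([484.0, -193.0, 7.0], [38, 50, 73]), ([473.0, -196.0, 8.0], [38, 55, 79]), ([462.0, -205.0, 2.0], [64, 130, 196])]
```

The depth map puts the finger ends about 30 mm above the bench, although the reported TCP z is 0.7. They closed above the handle. I'll open, feel my way down and grip again.

```bash
python3 -m crank '[[0,0,0,0,0,0],[0,0,0,0,0,0],[0,0,0,0,0,0]]' 3.5; python3 -m crank '[[0,0,0.6,0,0,0],[0,0,0.6,0,0,0],[0,0,0.4,0,0,0],[0,0,0,0,0,0]]';python3 - <<'E'
from tri import *
np.set_printoptions(precision=0,suppress=True)
S=env.camera("side");p=cloud(S)
for u in (338,340,342,348,350,352,354):
  print(u,[(v,p[v,u,1].round(),p[v,u,2].round()) for v in range(230,250,2)])
E
```

```text
time_s: 11.12
ee_pos: [497.8, -277.5, 0.6]
eef_rot: [0.768, -0.641, 0.0, -0.0]
wrist_force: [-0.5, 0.1, -0.8]
finger_gap: 35.0
grip_force: 0.0
time_s: 11.62
ee_pos: [497.4, -277.4, -15.9]
eef_rot: [0.768, -0.641, -0.0, 0.0]
wrist_force: [0.1, 0.8, -0.5]
finger_gap: 35.1
grip_force: 0.0
338 [(230, np.float64(-263.0), np.float64(62.0)), (232, np.float64(-260.0), np.float64(57.0)), (234, np.float64(-263.0), np.float64(46.0)), (236, np.float64(-267.0), np.float64(34.0)), (238, np.float64(-260.0), np.float64(32.0)), (240, np.float64(-260.0), np.float64(24.0)), (242, np.float64(-261.0), np.float64(15.0)), (244, np.float64(-274.0), np.float64(-5.0)), (246, np.float64(-258.0), np.float64(1.0)), (248, np.float64(-252.0), np.float64(-2.0))]
340 [(230, np.float64(-264.0), np.float64(62.0)), (232, np.float64(-272.0), np.float64(48.0)), (234, np.float64(-267.0), np.float64(44.0)), (236, np.float64(-262.0), np.float64(41.0)), (238, np.float64(-262.0), np.float64(32.0)), (240, np.float64(-267.0), np.float64(20.0)), (242, np.float64(-265.0), np.float64(13.0)), (244, np.float64(-271.0), np.float64(-1
[... 1658 characters left out ...]
), np.float64(39.0)), (240, np.float64(-270.0), np.float64(26.0)), (242, np.float64(-268.0), np.float64(19.0)), (244, np.float64(-283.0), np.float64(-2.0)), (246, np.float64(-274.0), np.float64(-2.0)), (248, np.float64(-268.0), np.float64(-5.0))]
354 [(230, np.float64(-265.0), np.float64(71.0)), (232, np.float64(-266.0), np.float64(63.0)), (234, np.float64(-269.0), np.float64(53.0)), (236, np.float64(-273.0), np.float64(41.0)), (238, np.float64(-274.0), np.float64(32.0)), (240, np.float64(-274.0), np.float64(24.0)), (242, np.float64(-293.0), np.float64(-1.0)), (244, np.float64(-284.0), np.float64(-1.0)), (246, np.float64(-273.0), np.float64(0.0)), (248, np.float64(-269.0), np.float64(-5.0))]
```

```bash
python3 -m crank '[[0,-0.2,0.3,0,0,0],[0,0,0.3,0,0,0],[0,0,0.2,0,0,0],[0,0,0,0,0,0]]'; python3 -m crank '[[0,0,0,0,0,0],[0,0,0,0,0,0],[0,0,0,0,0,0]]' 1 60
```

```text
time_s: 12.18
ee_pos: [499.6, -277.1, -23.6]
eef_rot: [0.768, -0.641, -0.0, 0.0]
wrist_force: [0.2, 0.4, 0.4]
finger_gap: 35.0
grip_force: 0.0
time_s: 12.55
ee_pos: [500.0, -277.1, -23.0]
eef_rot: [0.768, -0.641, 0.0, -0.0]
wrist_force: [-0.0, -0.4, 2.6]
finger_gap: 20.5
grip_force: 59.2
```

```bash
python3 -m crank '[[0,0,-2,0,0,0],[0,0,-3,0,0,0],[0,0,-4,0,0,0],[0,0,-4,0,0,0],[0,0,-4,0,0,0],[0,0,-4,0,0,0],[0,0,-3,0,0,0],[0,0,0,0,0,0]]'; python3 -m crank '[[0,0,0,0,-0.13,0],[0,0,0,0,-0.13,0],[0,0,0,0,-0.13,0],[0,0,0,0,-0.13,0],[0,0,0,0,-0.13,0],[0,0,0,0,-0.13,0],[0,0,0,0,-0.13,0],[0,0,0,0,-0.13,0],[0,0,0,0,0,0],[0,0,0,0,0,0]]';python3 - <<'E'
from tri import *
np.set_printoptions(precision=2,suppress=True)
s=env.get_state();print(s["q"]);print(R.from_quat(s["eef_rot"]).as_matrix())
E
```

```text
time_s: 13.55
ee_pos: [500.9, -277.4, 219.0]
eef_rot: [0.768, -0.641, 0.002, -0.001]
wrist_force: [-0.3, -0.7, -1.7]
finger_gap: 20.4
grip_force: 58.9
time_s: 14.8
ee_pos: [499.8, -277.2, 215.8]
eef_rot: [0.666, -0.556, -0.381, -0.318]
wrist_force: [-0.3, -0.6, -1.1]
finger_gap: 20.5
grip_force: 58.9
[-0.66  0.73  0.49 -0.73 -2.1   0.71]
[[ 0.09 -0.98 -0.15]
 [-0.5  -0.18  0.85]
 [-0.86  0.   -0.51]]
```

```bash
python3 -m crank '[[0,0,0,0.095,0,0.057],[0,0,0,0.095,0,0.057],[0,0,0,0.095,0,0.057],[0,0,0,0,0,0],[0,0,0,0,0,0]]'; cat > see.py <<'E'
from tri import *
np.set_printoptions(precision=2,suppress=True)
def look(name):
    s=env.get_state();Rm=R.from_quat(s["eef_rot"]).as_matrix();print("q",s["q"]);print(Rm)
    e=np.array(s["ee_pos"])+Rm@[-75,0,-31]
    T,S=env.camera("top"),env.camera("side")
    t,u=proj(T,e),proj(S,e);print("pred eye",e,t,u)
    for c,x in((T,t),(S,u)): print([(round(d["conf"],2),np.array(d["pixel"])) for d in env.boxes_of(c,"trowel_eye")])
    o=np.zeros((400,800,3),np.uint8)
    for k,(c,(a,b)) in enumerate(((T,t),(S,u))):
        a,b=int(round(a)),int(round(b));o[:,400*k:400*k+400]=cv2.resize(c["img"][b-25:b+25,a-25:a+25],(400,400),interpolation=cv2.INTER_CUBIC);print("crop centre",a,b,"8x")
    cv2.imwrite(f"pics/{name}.png",o)
E
python3 -c "from see import *;look('e1')"
```

```text
time_s: 15.42
ee_pos: [500.0, -276.7, 218.1]
eef_rot: [-0.566, 0.659, 0.323, 0.376]
wrist_force: [-0.3, 0.3, -1.8]
finger_gap: 20.4
grip_force: 59.0
q [-0.77  0.62  0.33 -0.84 -1.91  0.6 ]
[[-0.08 -0.99  0.13]
 [-0.5   0.15  0.85]
 [-0.86  0.   -0.51]]
pred eye [ 501.82 -265.35  298.41] [np.float64(411.59355976673646), np.float64(220.23170514430424)] [np.float64(345.10129273564803), np.float64(163.37964070212334)]
[(0.75, array([215.3, 324.8])), (0.64, array([422.2, 224.8]))]
[(0.9, array([404.4, 244.1])), (0.81, array([352.9, 178.2])), (0.56, array([383.1, 394.2])), (0.39, array([295.8, 280.9]))]
crop centre 412 220 8x
crop centre 345 163 8x
```

View pics/e1.png

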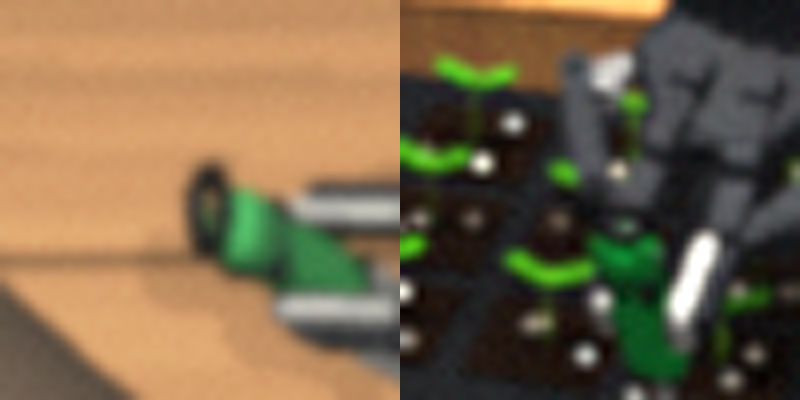

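```bash
python3 - <<'E'
from tri import *
np.set_printoptions(precision=2,suppress=True)
T,S=env.camera("top"),env.camera("side")
x,e=tri(ray(T,413,221.25),ray(S,348.1,164.5));print(x,e)
for c,(u,v) in((T,(413,221)),(S,(348,165))):
    p=cloud(c);print(np.round(p[v-4:v+5:2,u-3:u+4:2],0).tolist())
s=env.get_state();Rm=R.from_quat(s["eef_rot"]).as_matrix();e=Rm.T@(x-s["ee_pos"]);print("eye in tool",e)
balls(-99.2)
yaw=np.radians(-99.1);d=np.array([np.cos(yaw)*.866,np.sin(yaw)*.866,.5]);
for B in([551.3,-19,275.5],):
    for k in(60,30): print(k,"tool shift cm",Rm.T@(np.array(B)+k*d-x)/10, "world",np.array(B)+k*d-x)
E
```

```text
[ 497.27 -269.3   294.14] [np.float64(3.0274487565393122), np.float64(3.027448756539274)]
[[[568.0, -312.0, -2.0], [507.0, -265.0, 307.0], [510.0, -272.0, 293.0], [567.0, -328.0, 2.0]], [[503.0, -260.0, 308.0], [503.0, -265.0, 307.0], [506.0, -272.0, 291.0], [506.0, -277.0, 289.0]], [[498.0, -260.0, 309.0], [498.0, -264.0, 310.0], [502.0, -273.0, 286.0], [502.0, -277.0, 285.0]], [[496.0, -262.0, 299.0], [495.0, -265.0, 304.0], [496.0, -271.0, 296.0], [498.0, -277.0, 284.0]], [[545.0, -310.0, 5.0], [491.0, -266.0, 297.0], [492.0, -270.0, 296.0], [494.0, -277.0, 285.0]]]
[[[519.0, -336.0, 263.0], [514.0, -342.0, 260.0], [508.0, -341.0, 262.0], [502.0, -341.0, 262.0]], [[501.0, -260.0, 303.0], [495.0, -256.0, 306.0], [506.0, -332.0, 261.0], [500.0, -334.0, 260.0]], [[520.0, -342.0, 246.0], [511.0, -333.0, 253.0], [489.0, -257.0, 300.0], [500.0, -333.0, 254.0]], [[503.0, -272.0, 283.0], [498.0, -275.0, 282.0], [491.0, -267.0, 288.0], [nan, nan, nan]], [[503.0, -271.0, 277.0], [497.0, -268.0, 280.0], [491.0, -269.0, 280.0], [487.0, -275.0, 277.0]]]
eye in tool [-70.6    4.23 -33.47]
empty [np.float64(297.9), np.float64(201.3), 203, np.float64(300.0), np.float64(221.2), 187] [551.33 -18.89 275.2 ] err [1.41 1.41] r 84.42163066884636 yaw -98.97211921136221
fork [np.float64(265.6), np.float64(159.3), 190, np.float64(250.4), np.float64(236.9), 1602] [651.25  53.28 262.3 ] err [3.24 3.24] r 87.47011275255652 yaw -97.3683618139936
dibber [np.float64(221.8), np.float64(190.8), 174, np.float64(260.6), np.float64(264.9), 5174] [579.39 150.17 279.6 ] err [1.21 1.21] r 86.958075132205 yaw -99.8581242961915
widger [np.float64(253.5), np.float64(233.5), 220, np.float64(316.5), np.float64(253.7), 394] [480.45  79.47 275.27] err [1.23 1.23] r 85.37095944199045 yaw -100.09624842309742
60 tool shift cm [-11.3   -1.53  16.98] world [ 45.81 198.99  11.36]
30 tool shift cm [-11.32  -1.55  19.98] world [ 49.92 224.64  -3.64]
```

```bash
python3 -m crank '[[-1.85,-0.23,3.2,0,0,0],[-1.85,-0.23,3.2,0,0,0],[-1.85,-0.23,3.2,0,0,0],[-1.85,-0.23,3.2,0,0,0],[-1.85,-0.23,3.2,0,0,0],[-1.85,-0.23,3.2,0,0,0],[0,0,0,0,0,0],[0,0,0,0,0,0],[0,0,0,0,0,0]]'; python3 - <<'E'
from see import *
look('e2')
T=env.camera("top");p=cloud(T)
s=env.get_state();Rm=R.from_quat(s["eef_rot"]).as_matrix();e=s["ee_pos"]+Rm@[-75,0,-31]
d=p-e; t=d@Rm  # in tool axes about predicted eye
m=(abs(t[...,2])<14)&(abs(t[...,1])<20)&(t[...,0]<2)&(t[...,0]>-25);print("ring pts",m.sum());q=t[m];print("x min",np.percentile(q[:,0],[2,10]),"y range",np.percentile(q[:,1],[3,97]),"z med",np.median(q[:,2]))
b=np.array([551.7,-18.8,278]);m=np.linalg.norm(p-b,axis=-1)<12;print("ball",m.sum(),p[m].mean(0),np.percentile(p[m][:,2],90))
E
```

```text
time_s: 16.95
ee_pos: [547.1, -60.9, 214.8]
eef_rot: [-0.564, 0.659, 0.324, 0.376]
wrist_force: [-0.6, -0.2, -1.9]
finger_gap: 19.9
grip_force: 58.9
q [-0.5   0.45  0.05 -0.95 -1.65  0.52]
[[-0.08 -0.99  0.13]
 [-0.5   0.15  0.85]
 [-0.86  0.   -0.51]]
pred eye [549.05 -49.75 295.12] [np.float64(311.93477840590225), np.float64(200.76298296238951)] [np.float64(304.0814565834933), np.float64(206.9826201439356)]
[(0.81, array([323.6, 203.2])), (0.58, array([214.8, 324.5])), (0.56, array([446. , 319.3]))]
[(0.79, array([384.7, 393.9])), (0.71, array([403.1, 245.6])), (0.66, array([259., 250.])), (0.65, array([314.3, 222.5]))]
crop centre 312 201 8x
crop centre 304 207 8x
ring pts 35
x min [-12.92 -10.12] y range [-11.23  11.43] z med -2.703655585428339
ball 31 [552.25 -16.99 280.56] 284.37230093506537
```

View pics/e2.png

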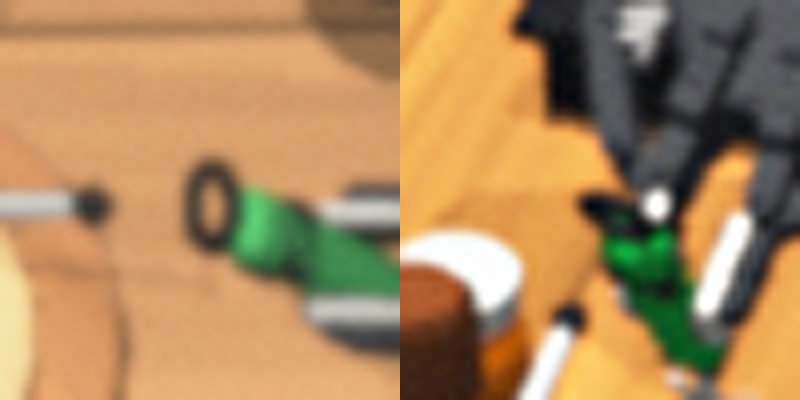

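Top view: the ball is at (298.4,201.6) and the ring at (313.25,201.5), in line with the wire. Side view: the ball is at (300.25,221.75) and the ring at about (307,208.5), close to edge-on.

```bash
python3 - <<'E'
from see import *
T,S=env.camera("top"),env.camera("side")
yaw=np.radians(-99.1);o=np.array([np.cos(yaw),np.sin(yaw),0]);d=o*.866+[0,0,.5];n=-o*.5+[0,0,.866];l=np.cross(d,n)
b,e1=tri(ray(T,298.2,201.5),ray(S,300.1,221.5))
for q in((307.2,208.5),(305.5,208.3)):
    x,e2=tri(ray(T,313.25,201.5),ray(S,*q));print(b,e1,x,e2,"s,n,l",(x-b)@d,(x-b)@n,(x-b)@l)
print("nominal ball proj",proj(T,(550.9,-19.3,278)),proj(S,(550.9,-19.3,278)))
for z in (-6,0,6): 
  q=np.array((550.9,-19.3,278+z))+35*d; print(z,"eye on axis proj",proj(T,q),proj(S,q))
# ring fit in top view by dark pixels
for c,u,v in((T,313,201),(S,306,208)):
    g=c["img"][v-9:v+10,u-10:u+11].max(-1);print(g)
E
```

```text
[551.25 -19.43 273.84] [np.float64(1.4194506244631997), np.float64(1.4194506244634226)] [545.49 -53.08 289.86] [np.float64(3.0223849623958756), np.float64(3.0223849623958117)] s,n,l 37.56924557690377 -3.200922279089917 0.36111383794157825
[551.25 -19.43 273.84] [np.float64(1.4194506244631997), np.float64(1.4194506244634226)] [547.61 -52.77 289.62] [np.float64(0.9795018194284073), np.float64(0.9795018194283462)] s,n,l 36.892582352330834 -3.0821477934277213 -1.6859507763811838
nominal ball proj [np.float64(298.2083387604628), np.float64(201.86842000119654)] [np.float64(299.57710141483346), np.float64(220.03865256425155)]
-6 eye on axis proj [np.float64(311.7275271509057), np.float64(202.6453224034519)] [np.float64(305.24968179380323), np.float64(209.19379867196088)]
0 eye on axis proj [np.float64(311.71568279591156), np.float64(202.04180555784376)] [np.float64(305.1787809151535), np.float64(207.1823075158531)]
6 eye on axis proj [np.float64(311.70373045744867), np.float64(201.4327865263861)] [np.float64(305.1073525853758), np.float64(205.15585232404732)]
[[219 218 220 218 218 220 218 2
[... 2652 characters left out ...]
2 231 227 214 173 113  48  41  45  37  23  20  47  64  44  50
  149 225 239]
 [230 230 230 230 227 226 216 180  85  70  62  53  37  38  75 109  97  68
  166 239 237]
 [230 229 230 229 224 225 217 181 113 121 130 118  86  86 126 157 124  88
  173 241 236]
 [231 230 229 227 222 222 210 170 117 145 171 167 136 115 122 130 105  85
  161 227 235]
 [229 231 227 223 220 211 202 161 100 111 133 148 142 119 105 100  89  71
  121 198 228]
 [230 227 226 220 216 207 190 168 108  69  85  98 105  98  96  90  77  69
  105 189 225]
 [230 227 223 219 213 197 194 203 163  86  56  69  76  83  87  77  56  60
   95 160 206]
 [229 227 223 217 202 191 214 239 234 174 100  62  60  63  56  41  28  45
   79 120 186]]
```

```bash
python3 -m crank '[[-0.15,0,0.5,0,0,0],[0,0,0.5,0,0,0],[0,0,0.5,0,0,0],[0,0,0.5,0,0,0],[0,0,0,0,0,0],[0,0,0,0,0,0]]'; python3 -m crank '[[0,0,0.3,0,0,0],[0,0,0.3,0,0,0],[0,0,0.3,0,0,0],[0,0,0.2,0,0,0],[0,0,0,0,0,0]]'; python3 - <<'E'
from see import *
s=env.get_state();Rm=R.from_quat(s["eef_rot"]).as_matrix();print("force tool",Rm.T@s["wrist_force"],s["ft_torque"])
T,S=env.camera("top"),env.camera("side")
for c,u,v in((T,304,201),(S,302,216)):
    print(c["img"][v-9:v+10,u-10:u+11].max(-1))
E
```

```text
time_s: 18.05
ee_pos: [549.8, -42.2, 206.2]
eef_rot: [-0.565, 0.659, 0.324, 0.376]
wrist_force: [-0.2, 0.2, -1.3]
finger_gap: 20.6
grip_force: 58.9
time_s: 18.68
ee_pos: [551.1, -32.6, 200.5]
eef_rot: [-0.565, 0.659, 0.325, 0.376]
wrist_force: [-0.7, -0.4, -1.1]
finger_gap: 20.3
grip_force: 58.9
force tool [1.18 0.61 0.17] [-3.14  0.46  0.03]
[[221 222 221 221 221 219 222 219 220 220 222 219 221 220 220 220 220 220
  219 220 220]
 [221 220 220 221 218 218 219 219 220 219 220 220 218 219 219 219 218 217
  220 217 219]
 [221 222 220 220 217 213 210 212 215 218 218 219 218 219 218 217 218 216
  218 218 217]
 [218 219 218 216 200 174 165 170 188 210 216 216 217 216 217 217 217 217
  218 216 218]
 [218 217 217 203 160 115  99 106 138 182 208 216 218 216 217 217 218 218
  217 217 216]
 [212 213 213 186 125  77  65  66  90 138 183 210 215 217 219 219 219 220
  219 217 218]
 [204 196 196 164 101  78 102 102  74 101 152 184 198 212 216 219 221 220
  220 219 220]
 [195 174 155 122  74  91 130 138  89  76 126 168 175 178 196 208 210 215
  217 218 219]
 [199 174 122  77  63  79 117 131  90  84 1
[... 1928 characters left out ...]
5 195  96  30  35  42  62  88 121 124 150 253 255 249 101  50
  142 215 237]
 [169 158 205 199  97  18  22  24  34  36  47  67 136 242 255 184  54  80
  177 233 232]
 [112 151 210 211 148  80  27  32  33  21  20  28  70 156 182  95  28  91
  186 231 231]
 [108 150 204 221 206 158  70  48  44  24  16  18  26  61  91  57  23  97
  185 228 229]
 [125 156 191 213 218 193 143 120  65  27  33  24  29  66 103  90  61 129
  208 228 231]
 [143 165 181 198 216 220 232 222 132  68  77  71  74 112 142 123  92 152
  219 233 229]
 [170 177 175 186 214 238 255 255 172 118 125 124 119 132 147 120  86 120
  195 229 226]
 [183 171 154 176 223 248 255 238 144 119 139 135 121 116 108  95  68  81
  173 227 223]]
```

```bash
python3 -m crank '[[0,0,0.3,0,0,0],[0,0,0.3,0,0,0],[0,0,0,0,0,0]]'; python3 -m crank '[[0,0,0.3,0,0,0],[0,0,0.3,0,0,0],[0,0,0.3,0,0,0],[0,0,0,0,0,0]]'; python3 - <<'E'
from see import *
s=env.get_state();Rm=R.from_quat(s["eef_rot"]).as_matrix();print("force tool",Rm.T@s["wrist_force"],s["ft_torque"])
T,S=env.camera("top"),env.camera("side")
for c,u,v in((T,297,201),(S,300,220)):
    print(c["img"][v-8:v+8,u-9:u+9].max(-1))
E
```

```text
time_s: 19.15
ee_pos: [551.9, -27.4, 197.5]
eef_rot: [-0.565, 0.659, 0.325, 0.376]
wrist_force: [-0.6, 1.1, -0.7]
finger_gap: 20.6
grip_force: 59.0
time_s: 19.65
ee_pos: [553.1, -19.8, 192.9]
eef_rot: [-0.565, 0.659, 0.325, 0.376]
wrist_force: [1.0, 0.4, 0.1]
finger_gap: 20.4
grip_force: 59.0
force tool [-0.32 -0.93  0.4 ] [-3.12  0.44  0.01]
[[214 214 217 219 220 220 221 221 221 222 219 220 220 220 221 220 220 221]
 [219 216 213 212 217 217 214 214 217 218 220 218 217 219 220 219 218 218]
 [221 221 216 209 210 197 176 169 185 207 217 217 219 219 217 219 220 219]
 [223 222 219 212 189 156 115 107 131 176 207 217 216 218 218 217 218 218]
 [223 222 218 198 152 103  73  60  83 133 181 210 217 218 217 219 217 218]
 [219 219 211 171 114  79  86  75  59  93 141 180 197 208 216 218 220 220]
 [211 213 194 148  90  92 122 119  81  68  96 127 147 166 185 198 208 215]
 [211 211 188 135  87 111 155 157 101  60  62  83 121 145 149 144 161 167]
 [207 201 180 126  86 116 159 161 106  61  61  64  94 137 151 137 117  98]
 [186 181 165 117  83 105 150 152 100  56  52  58  93 135 152 144 122  95]
 [180
[... 946 characters left out ...]
 90  86  81  75  48  33]
 [237 169 158 209 231 233 223 174  81  57  73  82  82  74  70  60  39  34]
 [153 113 152 212 233 233 214 155  67  48  49  57  70  70  60  44  25  33]
 [112 112 152 205 219 223 195 107  50  47  35  62 119 134  80  34  20  53]
 [117 122 142 159 172 183 164  93  76  52  41 124 224 245 161  53  25  83]
 [134 126 107  76  66  79  84  94 117  65  67 194 255 255 205  64  51 140]
 [156 153 112  37  21  31  42  59  73  45  90 227 255 255 166  41  92 185]
 [184 186 147  67  20  59  90  69  45  25  67 181 255 242 109  26 116 203]
 [193 182 151  91  75 140 183 136  76  25  29  78 135 133  57  31 130 210]
 [176 159 137 114 138 222 248 183  83  27  10  17  53  79  52  52 148 224]]
```

```bash
python3 -m crank '[[0,0,0.5,0,0,0],[0,0,0.5,0,0,0],[0,0,0.5,0,0,0],[0,0,0.5,0,0,0],[0,0,0,0,0,0]]'; python3 -m crank '[[0,0,0.5,0,0,0],[0,0,0.5,0,0,0],[0,0,0.5,0,0,0],[0,0,0.4,0,0,0],[0,0,0,0,0,0]]'; python3 -c "
from tree import *
tips()"
```

```text
time_s: 20.38
ee_pos: [555.6, -2.5, 182.7]
eef_rot: [-0.565, 0.659, 0.325, 0.376]
wrist_force: [-0.6, -0.1, -0.8]
finger_gap: 20.5
grip_force: 59.0
time_s: 21.0
ee_pos: [558.1, 13.6, 173.1]
eef_rot: [-0.565, 0.659, 0.325, 0.376]
wrist_force: [0.1, -0.4, -0.8]
finger_gap: 20.7
grip_force: 59.0
28 [265.9 159.9] [647.5  51.9 281.4] yaw -8.645328979293337 zmax 285.80199886950334
31 [222.8 190.5] [578.3 147.3 281.7] yaw 80.54457946503832 zmax 284.9396617506493
26 [297.8 201. ] [552.3 -18.5 280.5] yaw -98.36024373251476 zmax 283.7528310356414
25 [254.  232.8] [482.1  77.7 282.6] yaw 170.8683649038082 zmax 286.55535406691115
```

```bash
python3 -m crank '[[0,0,0.5,0,0,0],[0,0,0.4,0,0,0],[0,0,0.3,0,0,0],[0,0,0.2,0,0,0],[0,0,0,0,0,0]]';  python3 -m crank '[[-0.23,0,0.47,0,-0.065,0],[-0.23,0,0.47,0,-0.065,0],[-0.23,0,0.47,0,-0.065,0],[-0.23,0,0.47,0,-0.065,0],[0,0,0,0,0,0]]'; python3 -c "
from tree import *
tips();import see;see.look('e3')"
```

```text
time_s: 21.68
ee_pos: [559.9, 25.3, 166.1]
eef_rot: [-0.565, 0.659, 0.325, 0.376]
wrist_force: [-0.1, -1.2, -1.3]
finger_gap: 20.2
grip_force: 59.0
time_s: 22.3
ee_pos: [562.9, 45.6, 165.5]
eef_rot: [-0.517, 0.605, 0.396, 0.458]
wrist_force: [-0.8, 0.2, -1.7]
finger_gap: 20.6
grip_force: 59.0
30 [265.9 160.2] [646.8  52.  281.5] yaw -8.6234497059816 zmax 286.376887602467
31 [222.8 190.5] [578.4 147.4 281.3] yaw 80.49156989205082 zmax 285.6347140364876
26 [297.8 201. ] [552.  -18.5 281.8] yaw -98.54330216917064 zmax 285.6957934961076
26 [254.1 232.7] [482.4  77.6 282.6] yaw 170.95591534275707 zmax 286.55012461230194
q [-0.46  0.6  -0.05 -1.17 -1.64  0.71]
[[-0.05 -0.99  0.15]
 [-0.27  0.15  0.95]
 [-0.96  0.   -0.27]]
pred eye [562.03  35.71 246.47] [np.float64(274.28907755121475), np.float64(200.5029164337595)] [np.float64(288.06720273591856), np.float64(243.88611759570958)]
[(0.63, array([284.4, 204.9])), (0.63, array([446.2, 320.7])), (0.57, array([213.2, 322.3]))]
[(0.7, array([376.9, 184.4])), (0.67, array([381.8, 394.3])), (0.66, array([300.9, 273.6])), (0.62, array([405.8, 240.7]))]
crop centre 274 201 8x
crop centre 288 244 8x
```

View pics/e3.png

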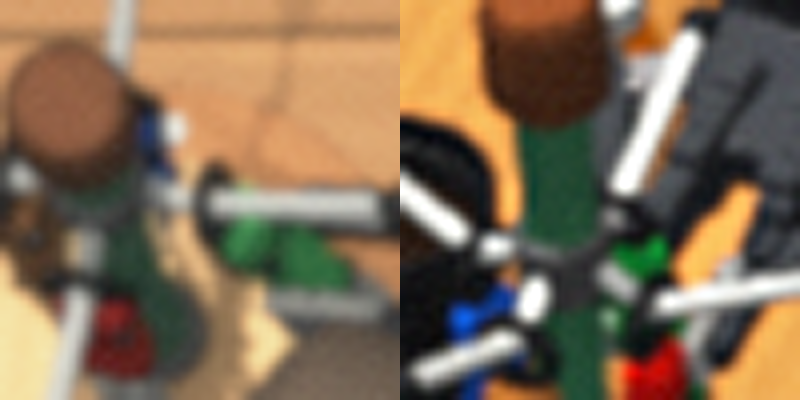

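The top view shows the ring on the wire just outside the bend (crop 205,195), with nothing else touched. I'll lower it slightly and release gently.

```bash
python3 -m crank '[[0.2,0,0.15,0,0,0],[0.2,0,0.1,0,0,0],[0,0,0,0,0,0]]'; python3 -m crank '[[0,0,0,0,0,0],[0,0,0,0,0,0],[0,0,0,0,0,0],[0,0,0,0,0,0]]' 3.2; python3 -c "
from tree import *
tips()"
```

```text
time_s: 22.92
ee_pos: [563.5, 47.8, 164.0]
eef_rot: [-0.518, 0.604, 0.395, 0.459]
wrist_force: [0.2, 0.3, 8.1]
finger_gap: 20.2
grip_force: 59.4
time_s: 23.42
ee_pos: [563.3, 47.1, 161.9]
eef_rot: [-0.518, 0.605, 0.395, 0.458]
wrist_force: [0.3, 0.3, -0.9]
finger_gap: 31.8
grip_force: 0.0
28 [265.9 159.9] [647.5  51.9 281.3] yaw -8.640763374992181 zmax 285.15533850505585
31 [222.8 190.5] [578.4 147.4 281.2] yaw 80.48329692364867 zmax 285.9455861691488
26 [297.8 201. ] [552.2 -18.5 280.9] yaw -98.41209958982539 zmax 283.9385653898453
25 [254.  232.8] [482.2  77.8 282.1] yaw 170.82622122974905 zmax 286.4362116663168
```

```bash
python3 -m crank '[[0,0,-0.6,0,0,0],[0,0,-0.8,0,0,0],[0,0,-1,0,0,0],[0,0,-1.5,0,0,0],[0,0,-2,0,0,0],[0,0,-2.5,0,0,0],[0,0,-3,0,0,0],[0,0,-3,0,0,0],[0,0,-3,0,0,0]]' 3.6; python3 - <<'E'
from tree import *
c=tips();S=env.camera("side")
o=np.zeros((480,800,3),np.uint8)
o[:,:400]=cv2.resize(c["img"][150:270,220:320],(400,480),interpolation=cv2.INTER_CUBIC);o[:,400:]=cv2.resize(S["img"][210:330,235:335],(400,480),interpolation=cv2.INTER_CUBIC);cv2.imwrite("pics/f1.png",o)
E
```

```text
time_s: 24.6
ee_pos: [537.5, -121.0, 209.3]
eef_rot: [-0.518, 0.605, 0.395, 0.458]
wrist_force: [0.3, 0.3, -0.2]
finger_gap: 36.1
grip_force: 0.0
28 [265.9 159.9] [647.5  51.9 281.2] yaw -8.62754314309458 zmax 286.56392308894056
31 [222.8 190.5] [578.2 147.3 281.9] yaw 80.57897455087111 zmax 285.45306685465926
26 [297.8 201. ] [552.  -18.5 281.7] yaw -98.53175638692191 zmax 285.2086594516858
24 [254.  232.9] [481.8  77.8 282.9] yaw 170.86867226957472 zmax 285.73832955151545
```

View pics/f1.png

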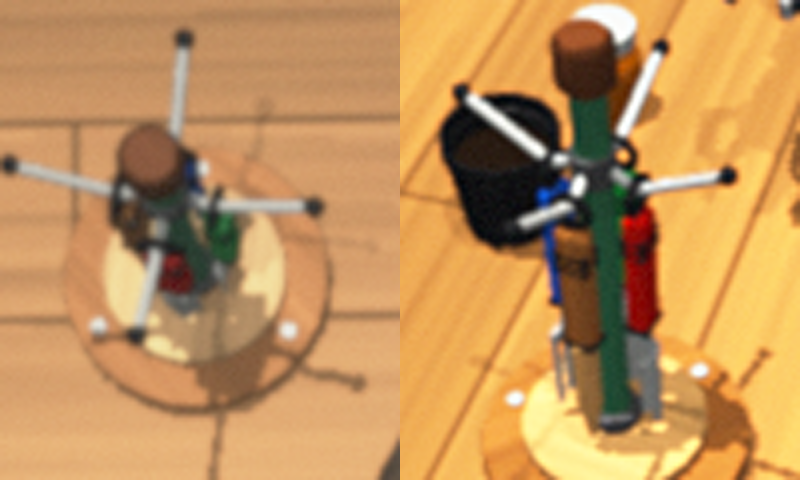

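The trowel hangs at the bend, with its ring at top pixel (274,201). All four tools are on their branches and the bystanders haven't moved. I'll let it settle, then hand in.

```bash
python3 -m crank '[[0,0,-3,0,0,0],[0,0,-3,0,0,0],[0,0,0,0,0,0],[0,0,0,0,0,0],[0,0,0,0,0,0],[0,0,0,0,0,0],[0,0,0,0,0,0],[0,0,0,0,0,0],[0,0,0,0,0,0],[0,0,0,0,0,0]]' | head -2; python3 - <<'E'
from tree import *
c=tips();old=cv2.imread("pics/f1.png")[:,:400];new=cv2.resize(c["img"][150:270,220:320],(400,480),interpolation=cv2.INTER_CUBIC);print("diff",cv2.absdiff(old,new)[:, :340].mean(),cv2.absdiff(old,new)[180:280,180:340].max())
for n in("pot_black","seed_jar","pot_green"): print(n,[d["pixel"] for d in env.boxes_of(c,n)[:1]])
print(env.finish_job())
E
```

```text
time_s: 25.95
ee_pos: [529.3, -175.8, 224.8]
29 [265.9 160. ] [647.2  52.1 281.1] yaw -8.551298392188809 zmax 285.21789608754995
30 [222.8 190.5] [578.4 147.3 281.2] yaw 80.49647913775058 zmax 284.8061479478337
26 [297.8 201. ] [552.  -18.5 281.8] yaw -98.5595281382939 zmax 285.87624324815306
25 [254.  232.8] [482.2  77.8 282.3] yaw 170.8432721398444 zmax 286.2884945772156
diff 2.736392973856209 38
pot_black [[336.9, 157.1]]
seed_jar [[389.3, 168.2]]
pot_green [[146.2, 269.1]]
the job is handed in; nothing more can be done
None
```

The job is handed in at about 26 s: the empty branch points at the seedling tray to within about 1°, the trowel hangs by its eye in the bend, the other three tools are still on their branches, and the pots and jar have not visibly moved.

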